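# Pack out a carton on the labelling station

### The arm

A 7-joint arm with a two-finger parallel gripper is mounted at the origin on the work surface. World frame = base frame: x ahead of the robot, y to its left, z up, the work surface at z = 0. Lengths are in m, angles in rad, forces in N, time in s.
With the tool pointing down it reaches from about 0.425 to 0.925 m from the base axis. Payload 6.8 kg.
Tool frame: the origin (TCP) lies on the front face of the gripper's body, between the roots of the fingers; the fingertips stand 80 mm ahead of it and the grasp point (between the pads) lies 61 mm ahead of it; z points along the fingers, y is the line along which they close (so a half turn about z gives the same grasp; the last joint's range is limited). The gripper opens to 88 mm and grips with 3 to 60 N. Pads are 20 mm wide; open, the fingers measure 115 mm over their backs; the gripper's body (75 mm by 178 mm) begins 61 mm behind the grasp point.
Start: joints at [1.143, 0.477, 0.022, 1.555, -0.011, 1.109, -0.083], TCP at [0.212, -0.641, 0.303] pointing down, gripper open.
Joint ranges: [-2.96, 2.96], [-0.34, 2.1], [-1.41, 1.46], [0.24, 2.44], [-1.37, 4.51], [0.17, 1.92], [-2.96, 2.96]. Speed limits (rad/s): [2.39, 2.39, 3.14, 3.14, 3.14, 3.14, 3.14].

### API

Orientations are given as a rotation vector (axis times angle).
In Python, from plant import monitor, cams, ticket gives the robot as it stands.
- The arm moves only by the tool apply_moves, never from a script. Its argument "steps" is a list of rows, each an object with "linear": the shift along the tool's x, y, z in mm, a list of three; "twist": the turn, a rotation vector about the tool's x, y, z in degrees, a list of three; "gripper": the opening, from 0 (shut) to 1 (fully open). A call has 1 to 12 rows; each row is the pose to reach, as a shift and turn from the pose commanded when the call began, along the tool's axes at that moment; what a row does not reach only later rows make up. A row lasts 1/10 s, in which the tool goes at most 50 mm and 8.59 degrees, less where a joint would pass 70% of its speed; a pose out of reach is approached as far as the arm can. A call with a gripper value outside its range is refused whole. The fingers move at their own pace and stop on an object; "grip_force" is the grip in N (left out, the last holds). Time passes only in rows, so rows that repeat a pose let the fingers close. It gives the time, the measured TCP pose, the force, the opening and the grip force at its end, in the units of the state.
- monitor.get_obs(): the state, without advancing time (a new reading comes with each control period).
- cams.snapshot(name): name is "scene" or "side" or "wrist"; returns a dict with "pixels" (420x560x3 uint8, red, green, blue), "intrinsics" (3x3 intrinsics, pixels), "position" and "rotation" of the camera in the world; the wrist camera has in their place "tool_from_camera" (4x4, takes a point from camera to tool coordinates, whose origin is the TCP and whose axes are the flange's). Camera axes: x right, y down, z forward; pixel columns grow to the right and rows downward; lengths in m; the calibration is good to about 2 mm. The wrist camera is an equidistant fisheye: a pixel r from the principal point sees the ray r / f radians off the axis. A picture is of the moment at which its call begins: read the wrist's pose just before it. There is no depth.
- ticket.finish_job(): hands the job in; it is judged then, once.
The state is a dict: "clock": time; "qpos": joint angles; "qvel": joint speeds; "effort": joint torques, N m; "position": TCP position; "orientation": TCP orientation; "force": force on the tool from outside, world axes, zero at the start; "moment": the same for the moment, N m; "opening": finger opening in m; "finger_force": force on a finger pad.
Only numpy, scipy, OpenCV 4.12 (cv2) and the standard library are available. Lean on these libraries where they do the work, as an engineer would, in place of code of your own. Each camera call takes 0.05 s, during which the arm holds its last target. There are 200 camera calls.

### The job

Pack out the gap between the tomato carton and the sprung roller: stand spacer boards from the rack upright on the deck, squarely in line with the roller and side by side against the carton, as many as are needed, then push the wedge, thin end down and its upright face to the spacers, down between them and the roller until it feels tight: the stack presses on the carton and the roller is pushed back a few millimetres, but not to its stop, and the wedge's foot stays clear of the deck. Finish while still holding the wedge there; do not let go. Leave spare spacers standing in the rack and do not disturb the tape roll, the punnet or the bottle.

Things in the scene. Friction and masses are not known exactly. Their poses are not given: they have to be found in the camera images.
- station: fixed labelling station: flat aluminium deck 180 mm (x) by 340 mm (y, -120 to 220 mm), its top 6 mm above the work surface. Origin: on the work surface, directly below the gap-side face of the resting sprung roller, at mid-length of the roller; own y points from the roller across the gap to the carton. Roller carrier and spring housing lie at own y -115 to 0 mm, nothing above 82 mm
- roller_axis (a point): middle of the sprung steel roller: 16 mm diameter, 40 mm long along the station's x; its axis is 74 mm and its top 82 mm above the work surface; the face at the gap is 8 mm from this point
- roller (a joint): travel in m of the sprung roller away from the carton (along the station's -y): 0 at rest, end stop at 0.016; spring about 1 N per mm, no preload
- carton: white open carton of tomatoes, heavy, fixed on the deck: 160 mm (x) by 140 mm (y) by 88 mm tall (top 94 mm above the work surface), axes parallel to the station's. Origin: centre of its underside; the face at the gap lies 70 mm from it towards the roller. The gap from that face to the resting roller is 28 to 58 mm, so one or two spacers are needed before the wedge
- rack: the fixed wooden rack, 76 mm (x) by 200 mm (y, from -110 to 90 mm), top 48 mm above the work surface; its slot floors are 8 mm above it. Spacer slots at own y = 60, 20 and -20 mm, wedge bay at own y = -65 mm. Origin: on the work surface
- spacerA_mid (a point): centre (half-way up, 64 mm above its foot) of one of three identical loose wooden spacer boards, 50 mm (own x) by 16 mm thick (own y) by 128 mm tall, about 70 g, standing upright in a slot of the rack, own axes parallel to the rack's; grip it across the 50 mm width near the top
- spacerB_mid (a point): centre (half-way up, 64 mm above its foot) of another of three identical loose wooden spacer boards, 50 mm (own x) by 16 mm thick (own y) by 128 mm tall, about 70 g, standing upright in a slot of the rack, own axes parallel to the rack's; grip it across the 50 mm width near the top
- spacerC_mid (a point): centre (half-way up, 64 mm above its foot) of the last of three identical loose wooden spacer boards, 50 mm (own x) by 16 mm thick (own y) by 128 mm tall, about 70 g, standing upright in a slot of the rack, own axes parallel to the rack's; grip it across the 50 mm width near the top
- wedge_mid (a point): loose wooden wedge, 46 mm wide (own x), 120 mm tall, 110 g, thin end down in the rack's bay. Point 60 mm above its foot, 18 mm from its flat upright face, which looks along own +y (the station's +y when fitted). The other face slopes: 6 mm thick (own y) at the foot, plus 0.42 mm per mm of height up to 37.5 mm at 75 mm, constant above. Grip it across its width in the top 35 mm
- wedge_foot (a point): centre of the wedge's 6 mm thick foot, 60 mm below wedge_mid and 15 mm from it towards the flat upright face
- tape: bystander: roll of paper tape lying flat, 96 mm across, 24 mm high; origin under its centre
- punnet: bystander: clear punnet of small tomatoes, 90 by 120 by 45 mm; origin under its centre
- spray: bystander: upright white bottle, 60 mm across, 150 mm tall; origin under its centre

How it is judged:
By the outcome, as a careful person would: the job done as asked, in the order asked, and still so for the second after the job is handed in, while the arm keeps its last pose, push and grip.
It also fails if it takes over 72 s, if anything falls off the work surface, if the arm or the gripper's body presses on something with over 40 N, if the wrist force passes 120 N, or if a joint passes its speed limit or range.

## Working session

There is one attempt and no reset: what is moved stays moved. The work goes in short steps, Python scripts to look and compute and a tool call to move; the robot and the scene stay as the last step left them, time stands still between calls to the robot, and variables do not carry over. Pictures are saved under pics/ and viewed, at most 10 in all, crops included, and the job is handed in when it is done.

Besides the shell and the picture viewer there is one more tool, called after ">>>" as name(argument=value, ...) on one line, values as JSON. apply_moves: Moves the arm, as the interface text tells. Its arguments: {"type":"object","properties":{"steps":{"type":"array","items":{"type":"object","properties":{"linear":{"type":"array","items":{"type":"number"}},"twist":{"type":"array","items":{"type":"number"}},"gripper":{"type":"number"}}}},"grip_force":{"type":"number"}},"required":["steps"]}

```bash
mkdir -p pics; ls; cat > h.py <<'E'
import numpy as np, cv2
from scipy.spatial.transform import Rotation as R
from plant import monitor, cams, ticket
def snap(n,f=None):
    o=monitor.get_obs(); s=cams.snapshot(n); s['obs']=o
    if f: cv2.imwrite('pics/'+f,cv2.cvtColor(np.asarray(s['pixels']),cv2.COLOR_RGB2BGR))
    return s
def ray(s,u,v):
    K=np.asarray(s['intrinsics']); x=(u-K[0,2])/K[0,0]; y=(v-K[1,2])/K[1,1]
    if 'tool_from_camera' in s:
        r=np.hypot(x,y); d=np.array([x/r*np.sin(r),y/r*np.sin(r),np.cos(r)]) if r>1e-9 else np.array([0,0,1.])
        T=np.asarray(s['tool_from_camera']); o=s['obs']; W=R.from_rotvec(o['orientation']).as_matrix()
        return W@T[:3,3]+o['position'], W@T[:3,:3]@d
    d=np.asarray(s['rotation'])@np.array([x,y,1]); return np.asarray(s['position']),d/np.linalg.norm(d)
def onz(s,u,v,z):
    p,d=ray(s,u,v); return p+d*(z-p[2])/d[2]
E
python3 - <<'E'
from h import *
np.set_printoptions(precision=3,suppress=True)
for n in('scene','side','wrist'):
    s=snap(n,n+'0.png')
    print(n,{k:v for k,v in s.items() if k not in('pixels','obs')})
print(monitor.get_obs())
a=[cv2.imread(f'pics/{n}0.png') for n in('scene','side')]
E
```

```text
pics
scene {'intrinsics': array([[444.585,   0.   , 283.208],
       [  0.   , 444.585, 214.069],
       [  0.   ,   0.   ,   1.   ]]), 'position': array([1.109, 0.532, 0.705]), 'rotation': array([-0.948, -2.399,  1.175])}
side {'intrinsics': array([[403.28 ,   0.   , 282.301],
       [  0.   , 403.28 , 209.408],
       [  0.   ,   0.   ,   1.   ]]), 'position': array([0.247, 0.474, 0.657]), 'rotation': array([-0.67 ,  2.604, -1.163])}
wrist {'intrinsics': array([[325.192,   0.   , 276.068],
       [  0.   , 325.192, 212.146],
       [  0.   ,   0.   ,   1.   ]]), 'tool_from_camera': array([[-0.001, -0.964, -0.266,  0.072],
       [ 1.   , -0.001, -0.   , -0.001],
       [ 0.   , -0.266,  0.964, -0.081],
       [ 0.   ,  0.   ,  0.   ,  1.   ]])}
{'clock': 0.15, 'qpos': array([ 1.143,  0.478,  0.022,  1.556, -0.011,  1.109, -0.083]), 'qvel': array([ 0.   , -0.002, -0.001, -0.001,  0.001, -0.   ,  0.   ]), 'effort': array([  0.003, -58.329,   1.537, -27.288,  -0.054,   0.014,   0.   ]), 'position': array([ 0.212, -0.64 ,  0.302]), 'orientation': array([-3.1  , -0.5  ,  0.001]), 'force': array([ 0.031, -0.184, -0.417]), 'moment': array([-0.037,  0.037, -0.041]), 'finger_force': 0.0, 'opening': 0.08735817631241692}
```

```bash
sed -i "s/d=np.asarray(s\['rotation'\])@/d=R.from_rotvec(s['rotation']).as_matrix()@/" h.py
```

```text
(no output)
```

View pics/scene0.png

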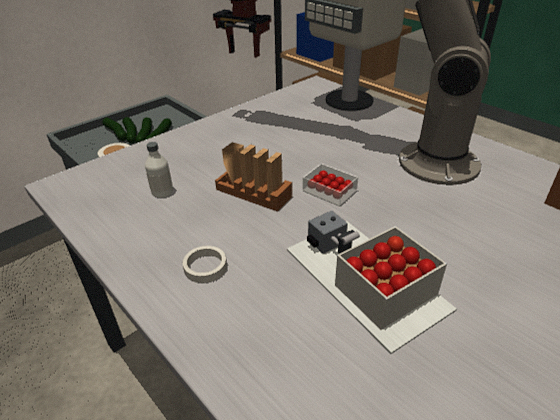

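View pics/side0.png

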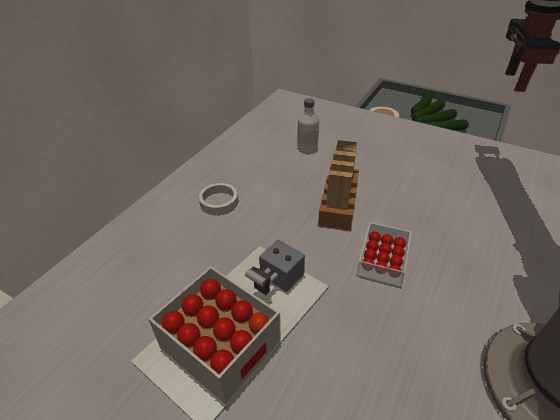

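```bash
python3 - <<'E'
from h import *
np.set_printoptions(precision=4,suppress=True)
S=snap('scene');D=snap('side')
for nm,s,z,pts in [('deck',S,.006,[(288,248),(392,345),(455,308)]),('deck',D,.006,[(262,247),(327,287),(135,360)]),
 ('carton',S,.094,[(337,265),(395,231),(443,268),(385,308)]),('carton',D,.094,[(154,320),(210,272),(279,322)]),
 ('roller',S,.08,[(333,242),(357,236)]),('roller',D,.08,[(249,273),(277,287)]),
 ('rackbase',S,0.0,[(217,193),(278,208),(291,196)]),('rackbase',D,0.0,[(320,222),(350,227)]),
 ('spacertop',S,.136,[(239,149),(254,152),(268,156),(281,155)]),('spacertop',D,.136,[(345,145),(344,153),(342,163),(340,175)]),
 ('tape',S,.024,[(205,257)]),('bottle',S,0,[(160,193)]),('punnet',S,0.045,[(330,180)])]:
    for p in pts: print(nm,p,onz(s,*p,z))
E
```

```text
deck (288, 248) [ 0.5915 -0.0281  0.006 ]
deck (392, 345) [0.6333 0.2966 0.006 ]
deck (455, 308) [0.4714 0.33   0.006 ]
deck (262, 247) [ 0.5838 -0.0309  0.006 ]
deck (327, 287) [ 0.414  -0.0003  0.006 ]
deck (135, 360) [0.6385 0.2988 0.006 ]
carton (337, 265) [0.6212 0.1433 0.094 ]
carton (395, 231) [0.4569 0.1596 0.094 ]
carton (443, 268) [0.4806 0.2882 0.094 ]
carton (385, 308) [0.6398 0.2719 0.094 ]
carton (154, 320) [0.608  0.2572 0.094 ]
carton (210, 272) [0.5884 0.134  0.094 ]
carton (279, 322) [0.43   0.1637 0.094 ]
roller (333, 242) [0.565  0.0829 0.08  ]
roller (357, 236) [0.5138 0.1052 0.08  ]
roller (249, 273) [0.5329 0.0931 0.08  ]
roller (277, 287) [0.4724 0.096  0.08  ]
rackbase (217, 193) [ 0.5756 -0.3296  0.    ]
rackbase (278, 208) [ 0.5003 -0.1634  0.    ]
rackbase (291, 196) [ 0.439  -0.1787  0.    ]
rackbase (320, 222) [ 0.5083 -0.1699  0.    ]
rackbase (350, 227) [ 0.4399 -0.188   0.    ]
spacertop (239, 149) [ 0.5229 -0.2825  0.136 ]
spacertop (254, 152) [ 0.505  -0.2441  0.136 ]
spacertop (268, 156) [ 0.4925 -0.2046  0.136 ]
spacertop (281, 155) [ 0.466  -0.1856  0.136 ]
spacertop (345, 145) [ 0.5141 -0.3036  0.136 ]
spacertop (344, 153) [ 0.5033 -0.2713  0.136 ]
spacertop (342, 163) [ 0.4919 -0.2325  0.136 ]
spacertop (340, 175) [ 0.4785 -0.1895  0.136 ]
tape (205, 257) [ 0.7581 -0.1193  0.024 ]
bottle (160, 193) [ 0.6891 -0.4389  0.    ]
punnet (330, 180) [ 0.3572 -0.1141  0.045 ]
```

>>> apply_moves(steps=[{"linear":[400,-280,0],"twist":[0,0,-88],"gripper":1},{"linear":[400,-280,0],"twist":[0,0,-88],"gripper":1},{"linear":[400,-280,0],"twist":[0,0,-88],"gripper":1},{"linear":[400,-280,0],"twist":[0,0,-88],"gripper":1},{"linear":[400,-280,0],"twist":[0,0,-88],"gripper":1},{"linear":[400,-280,0],"twist":[0,0,-88],"gripper":1},{"linear":[400,-280,0],"twist":[0,0,-88],"gripper":1},{"linear":[400,-280,0],"twist":[0,0,-88],"gripper":1},{"linear":[400,-280,0],"twist":[0,0,-88],"gripper":1},{"linear":[400,-280,0],"twist":[0,0,-88],"gripper":1},{"linear":[400,-280,0],"twist":[0,0,-88],"gripper":1},{"linear":[400,-280,0],"twist":[0,0,-88],"gripper":1}])

```text
clock: 1.45
position: [0.5045, -0.2481, 0.3026]
orientation: [-1.88, -2.517, -0.0]
force: [-1.6, -1.1, 0.5]
opening: 0.0879
finger_force: 0.0
```

```bash
python3 - <<'E'
from h import *
s=snap('wrist','w1.png'); o=s['obs']; print(o['position'],R.from_rotvec(o['orientation']).as_matrix().round(3),o['clock'])
E
```

```text
[ 0.50447727 -0.24810007  0.30258837] [[-0.284  0.959 -0.   ]
 [ 0.959  0.284  0.   ]
 [ 0.     0.    -1.   ]] 1.45
```

View pics/w1.png

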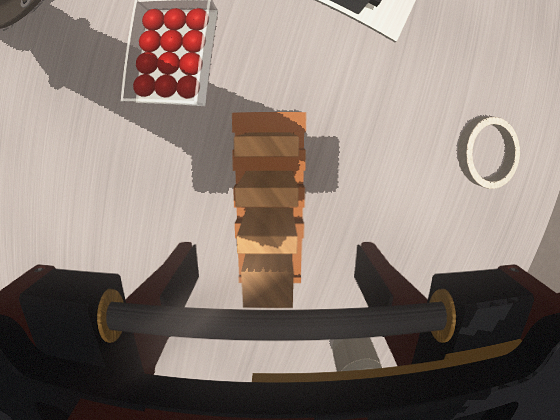

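```bash
python3 - <<'E'
import cv2
a=cv2.imread('pics/w1.png')[105:315,215:325]; cv2.imwrite('pics/w1c.png',cv2.convertScaleAbs(cv2.resize(a,None,fx=2.8,fy=2.8,interpolation=cv2.INTER_CUBIC),alpha=1.5))
E
```

```text
(no output)
```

View pics/w1c.png

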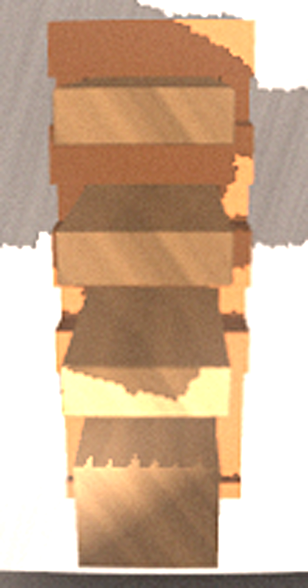

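```bash
python3 - <<'E'
from h import *
np.set_printoptions(precision=4,suppress=True)
s=snap('wrist')
P={}
for n,z,c in [('S1',.136,(54,87,236,143)),('S2',.136,(57,232,238,285)),('S3',.136,(61,367,230,415)),('W',.128,(77,467,217,567))]:
    f=lambda x,y:onz(s,215+x/2.8,105+y/2.8,z)[:2]
    x0,y0,x1,y1=c; ym=(y0+y1)/2;xm=(x0+x1)/2
    P[n]=f(xm,ym); print(n,P[n],'w',np.linalg.norm(f(x0,ym)-f(x1,ym)),'t',np.linalg.norm(f(xm,y0)-f(xm,y1)),'ang',np.degrees(np.arctan2(*(f(x1,ym)-f(x0,ym))[::-1])))
d=P['S1']-P['W']; print('rack x yaw', np.degrees(np.arctan2(d[1],d[0]))-90, np.linalg.norm(d))
d=P['S1']-P['S3'];print(np.degrees(np.arctan2(d[1],d[0]))-90, np.linalg.norm(d))
o=s['obs'];W=R.from_rotvec(o['orientation']).as_matrix()
for n in P: print(n,W.T@(np.r_[P[n],0]-o['position']))
E
```

```text
S1 [ 0.4803 -0.1966] w 0.04951829410494817 t 0.015322119226309425 ang 16.01491203119249
S2 [ 0.4919 -0.2349] w 0.05071947293603049 t 0.015184492357588947 ang 16.198807632119387
S3 [ 0.5022 -0.2731] w 0.049441190114292356 t 0.01503416166824878 ang 16.367459667054618
W [ 0.5149 -0.3177] w 0.04472894758475647 t 0.03687962514578172 ang 16.534973668436418
rack x yaw 15.959085162518676 0.12595022121174423
15.956439026456309 0.0795376004581548
S1 [ 0.0572 -0.0076  0.3025]
S2 [ 0.0172 -0.0071  0.3025]
S3 [-0.0223 -0.008   0.3025]
W [-0.0687 -0.0083  0.3025]
```

>>> apply_moves(steps=[{"linear":[300,95,0],"twist":[0,0,25],"gripper":1},{"linear":[300,95,0],"twist":[0,0,25],"gripper":1},{"linear":[300,95,0],"twist":[0,0,25],"gripper":1},{"linear":[300,95,0],"twist":[0,0,25],"gripper":1},{"linear":[300,95,0],"twist":[0,0,25],"gripper":1},{"linear":[300,95,0],"twist":[0,0,25],"gripper":1},{"linear":[300,95,0],"twist":[0,0,25],"gripper":1},{"linear":[300,95,0],"twist":[0,0,25],"gripper":1},{"linear":[300,95,0],"twist":[0,0,25],"gripper":1},{"linear":[300,95,0],"twist":[0,0,25],"gripper":1}])

```text
clock: 2.55
position: [0.5109, 0.0629, 0.3024]
orientation: [2.387, 2.042, -0.002]
force: [1.0, -0.0, 0.2]
opening: 0.0876
finger_force: 0.0
```

```bash
python3 - <<'E'
from h import *
s=snap('wrist','w2.png'); o=s['obs']; print(o['position'],R.from_rotvec(o['orientation']).as_matrix().round(3),o['clock'],np.abs(o['qvel']).max())
a=cv2.imread('pics/w2.png')[0:330,60:500]; cv2.imwrite('pics/w2c.png',cv2.convertScaleAbs(cv2.resize(a,None,fx=1.8,fy=1.8,interpolation=cv2.INTER_CUBIC),alpha=1.5))
E
```

```text
[0.51091585 0.0629413  0.30244855] [[ 0.155  0.988 -0.   ]
 [ 0.988 -0.155 -0.001]
 [-0.001 -0.    -1.   ]] 2.55 0.006579332072878926
```

View pics/w2c.png

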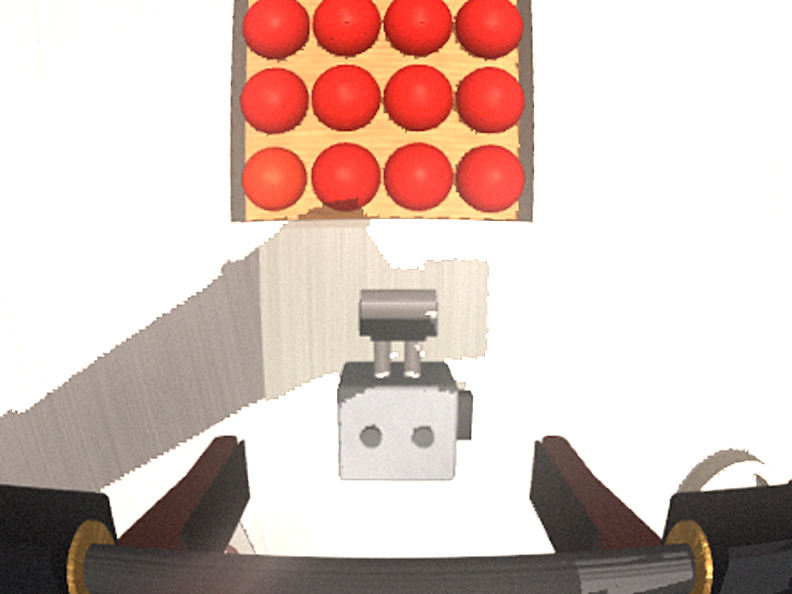

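```bash
python3 - <<'E'
from h import *
g=cv2.imread('pics/w2.png').astype(int)
for c in (262,282,300): print(c,[tuple(g[r,c]) if 0 else int(g[r,c].sum()) for r in range(112,195)])
for c in (200,225,250,330,350): print('carton',c,[tuple(map(int,g[r,c])) for r in range(116,130)])
print('rolrow',[int(g[168,c].sum()) for c in range(250,315)])
E
```

```text
262 [185, 193, 326, 478, 477, 456, 468, 348, 266, 280, 419, 415, 419, 426, 440, 443, 437, 439, 442, 443, 439, 438, 441, 434, 436, 447, 434, 436, 443, 441, 430, 433, 447, 438, 441, 438, 425, 433, 437, 446, 443, 425, 432, 440, 440, 437, 441, 443, 395, 275, 289, 311, 312, 311, 336, 362, 421, 387, 351, 340, 321, 298, 297, 288, 266, 203, 176, 172, 172, 164, 167, 178, 164, 154, 272, 446, 435, 432, 432, 444, 431, 436, 433]
282 [204, 181, 251, 432, 453, 453, 442, 456, 399, 368, 730, 716, 712, 710, 714, 715, 722, 717, 719, 718, 720, 725, 722, 719, 718, 719, 719, 722, 719, 719, 720, 719, 721, 719, 724, 704, 539, 446, 451, 462, 451, 460, 456, 443, 445, 441, 453, 450, 403, 274, 304, 306, 310, 320, 347, 363, 409, 394, 372, 349, 313, 317, 310, 289, 273, 202, 175, 176, 189, 178, 178, 176, 165, 173, 178, 183, 183, 319, 461, 450, 445, 446, 447]
300 [247, 226, 209, 276, 494, 464, 451, 459, 455, 325, 703, 717, 710, 710, 710, 721, 717, 714, 718, 720, 720, 724, 719, 719, 720, 723, 721, 719, 722, 717, 723, 719, 444, 446, 455, 454, 464, 460, 463, 462, 450, 448, 461, 461, 459, 452, 458, 457, 411, 307, 309, 
[... 992 characters left out ...]
9, 103, 119), (238, 250, 250), (229, 242, 242), (227, 240, 241), (227, 238, 240), (236, 240, 240), (241, 241, 241), (239, 239, 240)]
carton 350 [(82, 92, 104), (84, 92, 104), (82, 93, 102), (82, 92, 100), (85, 95, 104), (81, 88, 100), (79, 85, 96), (159, 176, 185), (228, 242, 247), (224, 237, 242), (223, 237, 241), (226, 236, 239), (237, 240, 240), (239, 241, 241)]
rolrow [441, 452, 443, 433, 433, 441, 440, 447, 427, 337, 310, 426, 421, 411, 413, 406, 416, 415, 420, 424, 414, 415, 422, 415, 410, 421, 417, 423, 418, 422, 433, 413, 409, 422, 422, 418, 417, 417, 415, 408, 424, 424, 427, 412, 414, 426, 413, 425, 426, 425, 412, 425, 321, 386, 459, 444, 464, 459, 450, 455, 450, 460, 460, 470, 463]
```

```bash
python3 - <<'E'
from h import *
np.set_printoptions(precision=4,suppress=True)
s=snap('wrist'); o=s['obs'];W=R.from_rotvec(o['orientation']).as_matrix()
T=lambda p:W.T@(p-o['position'])
pr=lambda n,p:print(n,p,'tool mm',(T(p)*1e3).round(1))
for c,r in((192,122.5),(200,122.5),(225,122),(282,121.9),(330,122.2),(350,123)): pr('carton',onz(s,c,r,.094))
for z in(.077,.074,.071): pr('rolface',onz(s,281,160.2,z))
for c in(262,300): pr('rolface',onz(s,c,160.2,.074))
for c in(259.5,302.5): pr('rolend',onz(s,c,168,.081))
p,d=ray(s,281,160.2);pr('cam',p);print(W.T@d)
E
```

```text
carton [0.4471 0.1507 0.094 ] tool mm [ 76.9 -76.6 208.4]
carton [0.4544 0.1492 0.094 ] tool mm [ 76.6 -69.1 208.4]
carton [0.477  0.1453 0.094 ] tool mm [ 76.2 -46.3 208.4]
carton [0.5268 0.1369 0.094 ] tool mm [ 75.6   4.3 208.4]
carton [0.569  0.1307 0.094 ] tool mm [ 76.1  46.9 208.4]
carton [0.587  0.1278 0.094 ] tool mm [ 76.   65.2 208.4]
rolface [0.5206 0.1013 0.077 ] tool mm [ 39.5   3.7 225.4]
rolface [0.5206 0.1009 0.074 ] tool mm [ 39.2   3.7 228.4]
rolface [0.5206 0.1006 0.071 ] tool mm [ 38.9   3.8 231.4]
rolface [0.5027 0.1038 0.074 ] tool mm [ 39.2 -14.4 228.4]
rolface [0.5386 0.0982 0.074 ] tool mm [ 39.3  21.9 228.4]
rolend [0.4996 0.0976 0.081 ] tool mm [ 32.6 -16.5 221.4]
rolend [0.5394 0.0914 0.081 ] tool mm [ 32.7  23.8 221.4]
cam [0.5214 0.1356 0.3838] tool mm [ 73.3  -0.9 -81.4]
[-0.1093  0.0148  0.9939]
```

>>> apply_moves(steps=[{"linear":[-261,10,0],"twist":[0,0,-25],"gripper":1},{"linear":[-261,10,0],"twist":[0,0,-25],"gripper":1},{"linear":[-261,10,0],"twist":[0,0,-25],"gripper":1},{"linear":[-261,10,0],"twist":[0,0,-25],"gripper":1},{"linear":[-261,10,0],"twist":[0,0,-25],"gripper":1},{"linear":[-261,10,0],"twist":[0,0,-25],"gripper":1},{"linear":[-261,10,0],"twist":[0,0,-25],"gripper":1},{"linear":[-261,10,0],"twist":[0,0,-25],"gripper":1},{"linear":[-261,10,40],"twist":[0,0,-25],"gripper":1},{"linear":[-261,10,60],"twist":[0,0,-25],"gripper":1},{"linear":[-261,10,60],"twist":[0,0,-25],"gripper":1}])

```text
clock: 3.75
position: [0.4799, -0.1923, 0.2403]
orientation: [-1.878, -2.512, 0.001]
force: [-0.2, 0.3, 1.2]
opening: 0.0878
finger_force: 0.0
```

```bash
python3 - <<'E'
from h import *
o=monitor.get_obs();W=R.from_rotvec(o['orientation']).as_matrix();print(o['position'],W.round(3))
print(W.T@(np.array([.4803,-.1966,.181])-o['position']),np.degrees(np.arctan2(W[1,1],W[0,1])))
E
```

```text
[ 0.47989144 -0.19231738  0.24026707] [[-0.283  0.959 -0.005]
 [ 0.959  0.283  0.002]
 [ 0.004 -0.004 -1.   ]]
[-0.00444288 -0.00058979  0.05925375] 16.44806571921207
```

>>> apply_moves(grip_force=25, steps=[{"linear":[-4,-0.5,20],"twist":[0,0,0],"gripper":1},{"linear":[-4,-0.5,45],"twist":[0,0,0],"gripper":1},{"linear":[-4,-0.5,59],"twist":[0,0,0],"gripper":1},{"linear":[-4,-0.5,59],"twist":[0,0,0],"gripper":1},{"linear":[-4,-0.5,59],"twist":[0,0,0],"gripper":0.3},{"linear":[-4,-0.5,59],"twist":[0,0,0],"gripper":0.3},{"linear":[-4,-0.5,59],"twist":[0,0,0],"gripper":0.3},{"linear":[-4,-0.5,59],"twist":[0,0,0],"gripper":0.3},{"linear":[-4,-0.5,59],"twist":[0,0,0],"gripper":0.3},{"linear":[-4,-0.5,59],"twist":[0,0,0],"gripper":0.3}])

```text
clock: 4.75
position: [0.482, -0.1982, 0.184]
orientation: [1.884, 2.514, 0.0]
force: [-0.3, -0.3, 2.1]
opening: 0.0503
finger_force: 25.0
```

>>> apply_moves(steps=[{"linear":[0,0,-50],"twist":[0,0,0],"gripper":0.3},{"linear":[0,0,-100],"twist":[0,0,0],"gripper":0.3},{"linear":[0,0,-150],"twist":[0,0,0],"gripper":0.3},{"linear":[298,132,-150],"twist":[0,0,25.3],"gripper":0.3},{"linear":[298,132,-150],"twist":[0,0,25.3],"gripper":0.3},{"linear":[298,132,-150],"twist":[0,0,25.3],"gripper":0.3},{"linear":[298,132,-150],"twist":[0,0,25.3],"gripper":0.3},{"linear":[298,132,-150],"twist":[0,0,25.3],"gripper":0.3},{"linear":[298,132,-150],"twist":[0,0,25.3],"gripper":0.3},{"linear":[298,132,-150],"twist":[0,0,25.3],"gripper":0.3},{"linear":[298,132,-150],"twist":[0,0,25.3],"gripper":0.3},{"linear":[298,132,-150],"twist":[0,0,25.3],"gripper":0.3}])

```text
clock: 5.95
position: [0.5245, 0.1258, 0.3333]
orientation: [-2.386, -2.044, 0.001]
force: [-0.2, -0.8, -0.6]
opening: 0.0502
finger_force: 25.0
```

```bash
cat > st.py <<'E'
from h import *
np.set_printoptions(precision=4,suppress=True)
# station frame: gap face of carton, from look at w2
def st(p):
    X=np.array([np.cos(np.radians(-9)),np.sin(np.radians(-9))]);Y=np.array([-X[1],X[0]])
    O=np.array([.51092,.06294])+.0392*np.array([.155,.988])+.0037*np.array([.988,-.155])
    return (np.array([X,Y])@(np.asarray(p)[:2]-O)*1e3).round(1)
def rep():
    o=monitor.get_obs();W=R.from_rotvec(o['orientation']).as_matrix()
    print('pos',o['position'],'st',st(o['position']),'yaw',np.degrees(np.arctan2(W[1,1],W[0,1])).round(2),'tilt',W[:,2],'F',o['force'],'op',o['opening'],'t',o['clock'])
E
python3 - <<'E'
from st import *
rep(); s=snap('wrist','w3.png')
E
```

```text
pos [0.5245 0.1258 0.3333] st [-0. 25.] yaw -8.83 tilt [-0.0008 -0.0001 -1.    ] F [-0.2026 -0.8464 -0.6247] op 0.05016093601611423 t 5.95
```

View pics/w3.png

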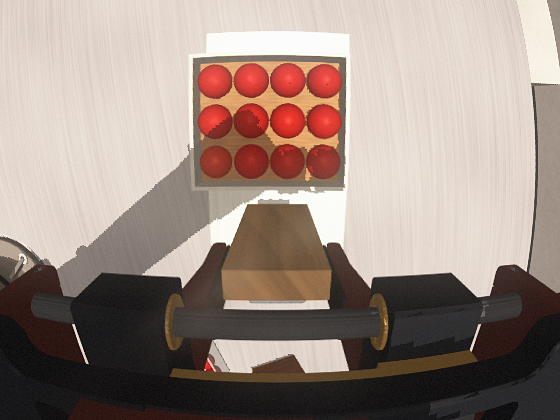

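```bash
python3 - <<'E'
from st import *
g=cv2.imread('pics/w3.png').astype(int).sum(2)
print([int(x) for x in g[180:212,285]],[int(x) for x in g[262:304,278]])
s=snap('wrist')
for n,u,v,z in(('footL',247.5,204.5,.157),('footR',308.5,204.5,.157),('foot',278,204.5,.157),('topfront',278,270,.285),('topback',278,298,.285),('rimL',200,188.5,.094),('rim',278,188.5,.094),('rimR',335,188,.094)): print(n,st(onz(s,u,v,z)))
E
```

```text
[305, 317, 323, 313, 317, 318, 375, 478, 483, 473, 498, 499, 493, 664, 762, 754, 752, 753, 758, 739, 496, 501, 523, 454, 292, 260, 265, 272, 280, 269, 279, 272] [244, 245, 233, 239, 236, 245, 234, 227, 272, 297, 302, 310, 317, 299, 319, 319, 318, 315, 322, 303, 310, 316, 311, 299, 306, 305, 326, 310, 327, 324, 332, 340, 338, 335, 331, 319, 328, 318, 389, 490, 448, 563]
footL [-24.1  31.9]
footR [25.8 32. ]
foot [ 0.8 31.9]
topfront [ 0.2 34.5]
topback [ 0.3 20.1]
rimL [-78.6  33.1]
rim [ 1.1 32.6]
rimR [59.  33.4]
```

```bash
python3 - <<'E'
from st import *
g=cv2.imread('pics/w2.png').astype(float)
d=g[:,:,2]-g[:,:,0]
for c0,c1 in((196,206),(235,250),(262,280),(300,320),(325,345)): print(c0,g[120:132,c0:c1].mean(1)[:,0].round(0).astype(int),d[120:132,c0:c1].mean(1).round(1))
s=snap('wrist')
for u in(210,278,335): print(u,[st(onz(s,u,v,.094)) for v in (192.2,193)])
o=s['obs']
s['obs']=dict(o,position=np.array([.51092,.06294,.30245]),orientation=R.from_matrix(np.linalg.qr(np.array([[.155,.988,0],[.988,-.155,-.001],[-.001,0,-1]]))[0]*1).as_rotvec())
W=R.from_rotvec(s['obs']['orientation']).as_matrix();print(W)
E
```

```text
196 [ 96  94  72 151 221 216 215 208 195 191 190 190] [100.2  99.1  53.4  30.3  23.4  24.6  25.4  26.5  22.3  19.6  21.4  20.8]
235 [ 58  69 111 124 122 122 131 139 138 138 137 137] [64.9 48.4 30.1 29.5 29.7 29.5 26.1 22.9 23.3 23.4 22.7 23. ]
262 [ 72  94 214 207 206 207 223 231 230 224 221 214] [84.6 39.  13.8 16.2 16.6 15.6  6.7  1.1  1.9  3.4  4.3  5.9]
300 [ 93  73 200 233 229 228 231 241 241 240 240 240] [99.4 60.  20.3 10.2 11.8 12.8  9.4 -0.5 -0.3  0.2  0.3  0.4]
325 [103  89  76 228 228 224 225 234 241 240 240 240] [102.9  89.2  37.   15.8  14.6  15.8  15.    6.7  -0.4   0.6   0.3   0.4]
210 [array([-68. ,  28.4]), array([-68. ,  27.6])]
278 [array([ 1.4, 28. ]), array([ 1.4, 27.2])]
335 [array([59.5, 28.1]), array([59.5, 27.3])]
[[-0.155   0.9879  0.0002]
 [-0.9879 -0.155   0.001 ]
 [ 0.001   0.      1.    ]]
```

>>> apply_moves(steps=[{"linear":[-8,-0.5,0],"twist":[0,0,0],"gripper":0.3},{"linear":[-8,-0.5,0],"twist":[0,0,0],"gripper":0.3},{"linear":[-8,-0.5,40],"twist":[0,0,0],"gripper":0.3},{"linear":[-8,-0.5,80],"twist":[0,0,0],"gripper":0.3},{"linear":[-8,-0.5,115],"twist":[0,0,0],"gripper":0.3},{"linear":[-8,-0.5,135],"twist":[0,0,0],"gripper":0.3},{"linear":[-8,-0.5,145],"twist":[0,0,0],"gripper":0.3},{"linear":[-8,-0.5,148],"twist":[0,0,0],"gripper":0.3},{"linear":[-8,-0.5,148],"twist":[0,0,0],"gripper":0.3}])

```text
clock: 7.0
position: [0.5236, 0.117, 0.1862]
orientation: [2.389, 2.04, 0.001]
force: [0.0, -0.4, -0.0]
opening: 0.0498
finger_force: 25.0
```

```bash
python3 -c "
from st import *
rep()"
```

```text
pos [0.5236 0.117  0.1862] st [ 0.4 16.2] yaw -9.01 tilt [ 0.0008  0.0002 -1.    ] F [ 0.0351 -0.4397 -0.041 ] op 0.049758461903025845 t 7.0
```

>>> apply_moves(steps=[{"linear":[3,0,0],"twist":[0,0,0],"gripper":0.3},{"linear":[5,0,1],"twist":[0,0,0],"gripper":0.3},{"linear":[6,0,2],"twist":[0,0,0],"gripper":0.3},{"linear":[6,0,2],"twist":[0,0,0],"gripper":0.3}])

```text
clock: 7.4
position: [0.5243, 0.1231, 0.184]
orientation: [2.388, 2.04, 0.001]
force: [0.7, -0.5, 0.1]
opening: 0.0499
finger_force: 25.0
```

>>> apply_moves(steps=[{"linear":[1,0,0],"twist":[0,0,0],"gripper":0.3},{"linear":[2,0,0],"twist":[0,0,0],"gripper":0.3},{"linear":[2,0,0],"twist":[0,0,0],"gripper":0.3}])

```text
clock: 7.7
position: [0.5243, 0.1235, 0.1837]
orientation: [2.389, 2.038, -0.003]
force: [-1.7, -6.2, 3.2]
opening: 0.0499
finger_force: 25.0
```

>>> apply_moves(steps=[{"linear":[0,0,1],"twist":[0,0,0],"gripper":0.3},{"linear":[0,0,2],"twist":[0,0,0],"gripper":0.3},{"linear":[0,0,2],"twist":[0,0,0],"gripper":0.3}])

```text
clock: 8.0
position: [0.5244, 0.1235, 0.1823]
orientation: [2.389, 2.038, -0.003]
force: [-3.2, -7.2, 9.7]
opening: 0.0496
finger_force: 25.0
```

```bash
python3 -c "
from st import *
rep()
snap('wrist','w4.png')
a=cv2.imread('pics/w4.png')[60:320,150:410];cv2.imwrite('pics/w4c.png',cv2.resize(a,None,fx=2.2,fy=2.2))"
```

```text
pos [0.5244 0.1235 0.1823] st [ 0.2 22.7] yaw -9.07 tilt [-0.0005 -0.0028 -1.    ] F [-3.1651 -7.1875  9.661 ] op 0.049592067942335574 t 8.0
```

View pics/w4c.png

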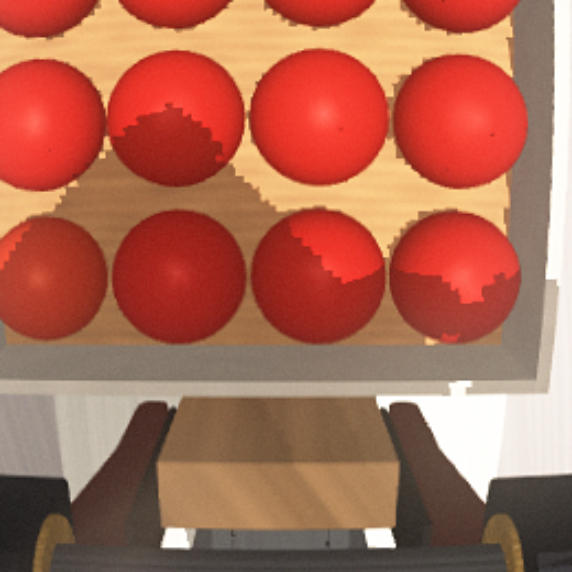

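>>> apply_moves(steps=[{"linear":[-1,0,-1],"twist":[0,0,0],"gripper":0.6},{"linear":[-1,0,-1],"twist":[0,0,0],"gripper":0.75},{"linear":[-1,0,-1],"twist":[0,0,0],"gripper":0.85},{"linear":[-1,0,-1],"twist":[0,0,0],"gripper":0.85},{"linear":[-1,0,-1],"twist":[0,0,0],"gripper":0.85},{"linear":[-1,0,-20],"twist":[0,0,0],"gripper":0.85},{"linear":[-1,0,-60],"twist":[0,0,0],"gripper":0.85},{"linear":[-1,0,-110],"twist":[0,0,0],"gripper":0.85},{"linear":[-30,0,-130],"twist":[0,0,0],"gripper":0.85},{"linear":[-60,0,-130],"twist":[0,0,0],"gripper":0.85},{"linear":[-60,0,-130],"twist":[0,0,0],"gripper":0.85},{"linear":[-60,0,-130],"twist":[0,0,0],"gripper":0.85}])

```text
clock: 9.25
position: [0.5149, 0.0654, 0.3116]
orientation: [2.39, 2.039, 0.0]
force: [0.9, 0.0, -0.4]
opening: 0.0748
finger_force: 0.0
```

```bash
python3 -c "
from st import *
rep()
s=snap('wrist','w5.png')
a=cv2.imread('pics/w5.png')[60:320,150:410];cv2.imwrite('pics/w5c.png',cv2.resize(a,None,fx=2.2,fy=2.2,interpolation=cv2.INTER_CUBIC))"
```

```text
pos [0.5149 0.0654 0.3116] st [ -0.1 -36.2] yaw -9.07 tilt [ 0. -0. -1.] F [ 0.856   0.0056 -0.3866] op 0.07483997934822537 t 9.25
```

View pics/w5c.png

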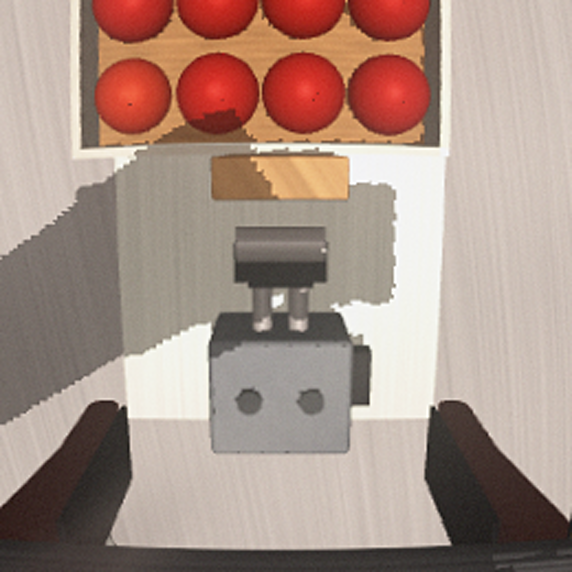

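```bash
python3 - <<'E'
from st import *
s=snap('wrist')
for n,u,v,z in(('spFront',277.5,131.4,.134),('spBack',277.5,150.5,.134),('spL',246.4,141,.134),('spR',308.6,141,.134),('rolL',256.8,163.6,.074),('rolR',298.6,163.6,.074),('rim',277,60+157/2.2,.094)): print(n,st(onz(s,u,v,z)))
o=s['obs'];W=R.from_rotvec(o['orientation']).as_matrix();print(W.T@(np.array([.5149,-.3177,0])-o['position']))
E
```

```text
spFront [-0.3 32.6]
spBack [-0.2 17.4]
spL [-24.9  25.1]
spR [24.4 25.2]
rolL [-20.4  -0.3]
rolR [20.8 -0.3]
rim [-0.6 31.9]
[-0.3795  0.06    0.3113]
```

>>> apply_moves(steps=[{"linear":[-380,60,0],"twist":[0,0,-25.3],"gripper":1},{"linear":[-380,60,0],"twist":[0,0,-25.3],"gripper":1},{"linear":[-380,60,0],"twist":[0,0,-25.3],"gripper":1},{"linear":[-380,60,0],"twist":[0,0,-25.3],"gripper":1},{"linear":[-380,60,0],"twist":[0,0,-25.3],"gripper":1},{"linear":[-380,60,0],"twist":[0,0,-25.3],"gripper":1},{"linear":[-380,60,0],"twist":[0,0,-25.3],"gripper":1},{"linear":[-380,60,0],"twist":[0,0,-25.3],"gripper":1},{"linear":[-380,60,0],"twist":[0,0,-25.3],"gripper":1},{"linear":[-380,60,40],"twist":[0,0,-25.3],"gripper":1},{"linear":[-380,60,60],"twist":[0,0,-25.3],"gripper":1},{"linear":[-380,60,60],"twist":[0,0,-25.3],"gripper":1}])

```text
clock: 10.55
position: [0.5142, -0.3167, 0.2481]
orientation: [-1.877, -2.511, -0.0]
force: [-0.1, 0.4, 0.3]
opening: 0.0878
finger_force: 0.0
```

```bash
python3 - <<'E'
from st import *
rep();o=monitor.get_obs();W=R.from_rotvec(o['orientation']).as_matrix();print(W.T@(np.array([.5149,-.3177,.174])-o['position']))
E
```

```text
pos [ 0.5142 -0.3167  0.2481] st [  59.  -413.7] yaw 16.45 tilt [-0.0052  0.0041 -1.    ] F [-0.0917  0.3836  0.3265] op 0.08776485533277281 t 10.55
[-0.0015  0.0007  0.0741]
```

>>> apply_moves(grip_force=50, steps=[{"linear":[-1,0.5,30],"twist":[0,0,0.2],"gripper":1},{"linear":[-1,0.5,60],"twist":[0,0,0.2],"gripper":1},{"linear":[-1,0.5,74],"twist":[0,0,0.2],"gripper":1},{"linear":[-1,0.5,74],"twist":[0,0,0.2],"gripper":1},{"linear":[-1,0.5,74],"twist":[0,0,0.2],"gripper":0.2},{"linear":[-1,0.5,74],"twist":[0,0,0.2],"gripper":0.2},{"linear":[-1,0.5,74],"twist":[0,0,0.2],"gripper":0.2},{"linear":[-1,0.5,74],"twist":[0,0,0.2],"gripper":0.2},{"linear":[-1,0.5,74],"twist":[0,0,0.2],"gripper":0.2},{"linear":[-1,0.5,74],"twist":[0,0,0.2],"gripper":0.2},{"linear":[-1,0.5,74],"twist":[0,0,0.2],"gripper":0.2}])

```text
clock: 11.65
position: [0.5158, -0.3199, 0.1779]
orientation: [1.888, 2.511, 0.0]
force: [0.1, -0.5, 0.9]
opening: 0.0453
finger_force: 49.9
```

```bash
python3 - <<'E'
from st import *
rep()
E
```

```text
pos [ 0.5158 -0.3199  0.1779] st [  61.1 -416.5] yaw 16.12 tilt [ 0.0003 -0.0002 -1.    ] F [ 0.1061 -0.5322  0.9128] op 0.045300337565176915 t 11.65
```

>>> apply_moves(steps=[{"linear":[0,0,-50],"twist":[0,0,0],"gripper":0.2},{"linear":[0,0,-100],"twist":[0,0,0],"gripper":0.2},{"linear":[0,0,-150],"twist":[0,0,0],"gripper":0.2},{"linear":[0,0,-170],"twist":[0,0,0],"gripper":0.2},{"linear":[395,118,-170],"twist":[0,0,25.1],"gripper":0.2},{"linear":[395,118,-170],"twist":[0,0,25.1],"gripper":0.2},{"linear":[395,118,-170],"twist":[0,0,25.1],"gripper":0.2},{"linear":[395,118,-170],"twist":[0,0,25.1],"gripper":0.2},{"linear":[395,118,-170],"twist":[0,0,25.1],"gripper":0.2},{"linear":[395,118,-170],"twist":[0,0,25.1],"gripper":0.2},{"linear":[395,118,-170],"twist":[0,0,25.1],"gripper":0.2},{"linear":[395,118,-170],"twist":[0,0,25.1],"gripper":0.2}])

```text
clock: 12.85
position: [0.5187, 0.0817, 0.3476]
orientation: [2.388, 2.04, -0.001]
force: [1.0, 0.3, -1.5]
opening: 0.0458
finger_force: 50.0
```

>>> apply_moves(steps=[{"linear":[0,0,0],"twist":[0,0,0],"gripper":0.2},{"linear":[0,0,0],"twist":[0,0,0],"gripper":0.2},{"linear":[0,0,0],"twist":[0,0,0],"gripper":0.2}])

```text
clock: 13.15
position: [0.5193, 0.0784, 0.3473]
orientation: [2.39, 2.039, -0.002]
force: [-0.4, -0.5, -1.2]
opening: 0.0457
finger_force: 50.0
```

```bash
python3 - <<'E'
from st import *
rep()
s=snap('wrist','w6.png')
a=cv2.imread('pics/w6.png')[90:350,150:410];cv2.imwrite('pics/w6c.png',cv2.resize(a,None,fx=2.2,fy=2.2,interpolation=cv2.INTER_CUBIC))
E
```

```text
pos [0.5193 0.0784 0.3473] st [  2.2 -22.7] yaw -9.08 tilt [-0.0008 -0.001  -1.    ] F [-0.38   -0.4847 -1.2393] op 0.045653653576834 t 13.15
```

View pics/w6c.png

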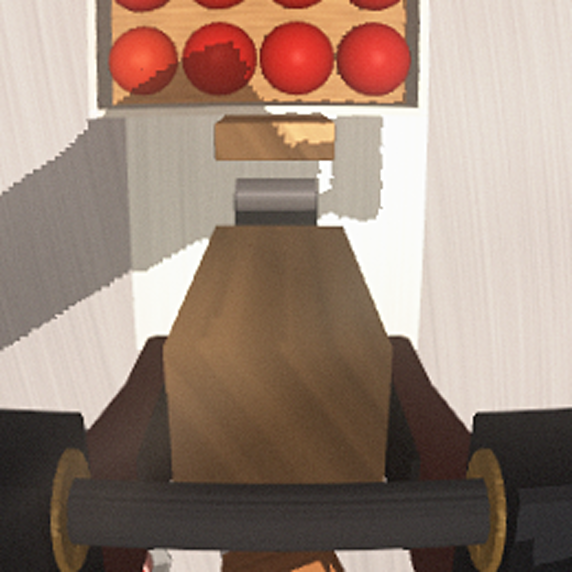

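```bash
python3 - <<'E'
from st import *
s=snap('wrist')
f=lambda n,u,v,z:print(n,st(onz(s,150+u/2.2,90+v/2.2,z)))
f('footL',215,227,.177);f('footR',345,227,.177);f('topL',165,348,.297);f('topR',393,348,.297);f('spBackL',215,160,.134);f('spBackR',335,160,.134);f('rolL',235,179,.074);f('rolR',318,179,.074)
E
```

```text
footL [-21.2  -3.8]
footR [25.7 -3.9]
topL [-21.   -2.5]
topR [24.5 -2.7]
spBackL [-24.5  15.5]
spBackR [25.2 15.3]
rolL [-19.9  -1.3]
rolR [21.6 -1.5]
```

>>> apply_moves(steps=[{"linear":[16,-1.5,0],"twist":[0,0,0],"gripper":0.2},{"linear":[16,-1.5,0],"twist":[0,0,0],"gripper":0.2},{"linear":[16,-1.5,0],"twist":[0,0,0],"gripper":0.2},{"linear":[16,-1.5,30],"twist":[0,0,0],"gripper":0.2},{"linear":[16,-1.5,40],"twist":[0,0,0],"gripper":0.2},{"linear":[16,-1.5,55],"twist":[0,0,0],"gripper":0.2},{"linear":[16,-1.5,70],"twist":[0,0,0],"gripper":0.2},{"linear":[16,-1.5,85],"twist":[0,0,0],"gripper":0.2},{"linear":[16,-1.5,100],"twist":[0,0,0],"gripper":0.2},{"linear":[16,-1.5,105],"twist":[0,0,0],"gripper":0.2},{"linear":[16,-1.5,105],"twist":[0,0,0],"gripper":0.2}])

```text
clock: 14.35
position: [0.5199, 0.0959, 0.2417]
orientation: [-2.387, -2.04, 0.002]
force: [-0.4, -0.5, -1.2]
opening: 0.0459
finger_force: 50.0
```

```bash
python3 - <<'E'
from st import *
rep();s=snap('wrist','w7.png')
E
```

```text
pos [0.5199 0.0959 0.2417] st [ 0.1 -5.3] yaw -8.96 tilt [-0.0017 -0.0002 -1.    ] F [-0.3537 -0.4854 -1.151 ] op 0.04587092738061673 t 14.35
```

View pics/w7.png

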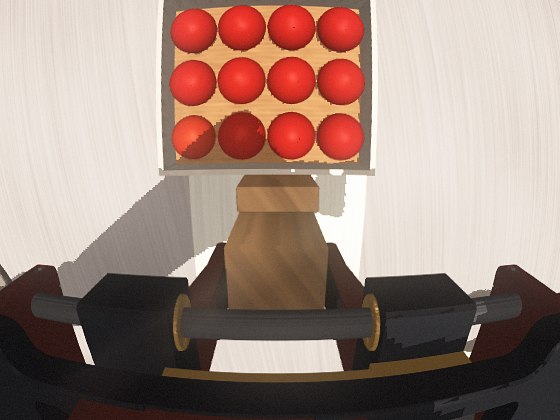

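>>> apply_moves(steps=[{"linear":[0.5,0,5],"twist":[0,0,0],"gripper":0.2},{"linear":[1,0,10],"twist":[0,0,0],"gripper":0.2},{"linear":[1.5,0,10],"twist":[0,0,0],"gripper":0.2},{"linear":[1.5,0,10],"twist":[0,0,0],"gripper":0.2}])

```text
clock: 14.8
position: [0.5204, 0.0973, 0.2325]
orientation: [-2.388, -2.041, 0.001]
force: [-0.9, -1.0, -1.1]
opening: 0.0456
finger_force: 50.0
```

>>> apply_moves(steps=[{"linear":[0.5,0,3],"twist":[0,0,0],"gripper":0.2},{"linear":[1,0,6],"twist":[0,0,0],"gripper":0.2},{"linear":[1,0,6],"twist":[0,0,0],"gripper":0.2},{"linear":[1,0,6],"twist":[0,0,0],"gripper":0.2}])

```text
clock: 15.2
position: [0.5207, 0.0977, 0.2263]
orientation: [2.389, 2.04, -0.001]
force: [0.3, -3.2, -3.0]
opening: 0.0458
finger_force: 50.0
```

>>> apply_moves(steps=[{"linear":[0,0,3],"twist":[0,0,0],"gripper":0.2},{"linear":[0,0,6],"twist":[0,0,0],"gripper":0.2},{"linear":[0,0,6],"twist":[0,0,0],"gripper":0.2},{"linear":[0,0,6],"twist":[0,0,0],"gripper":0.2}])

```text
clock: 15.6
position: [0.5207, 0.0977, 0.2203]
orientation: [2.389, 2.04, -0.001]
force: [0.4, -4.7, -4.1]
opening: 0.0461
finger_force: 50.0
```

>>> apply_moves(steps=[{"linear":[0,0,2],"twist":[0,0,0],"gripper":0.2},{"linear":[0,0,4],"twist":[0,0,0],"gripper":0.2},{"linear":[0,0,4],"twist":[0,0,0],"gripper":0.2},{"linear":[0,0,4],"twist":[0,0,0],"gripper":0.2}])

```text
clock: 16.0
position: [0.5208, 0.0977, 0.2168]
orientation: [2.389, 2.039, -0.001]
force: [-0.8, -5.6, 1.7]
opening: 0.0457
finger_force: 50.0
```

>>> apply_moves(steps=[{"linear":[0,0,2],"twist":[0,0,0],"gripper":0.2},{"linear":[0,0,4],"twist":[0,0,0],"gripper":0.2},{"linear":[0,0,4],"twist":[0,0,0],"gripper":0.2},{"linear":[0,0,4],"twist":[0,0,0],"gripper":0.2}])

```text
clock: 16.4
position: [0.5211, 0.0976, 0.2133]
orientation: [2.388, 2.039, -0.0]
force: [-1.1, -6.5, 3.8]
opening: 0.0458
finger_force: 50.0
```

```bash
python3 - <<'E'
from st import *
rep()
E
```

```text
pos [0.5211 0.0976 0.2133] st [ 1.  -3.4] yaw -9.03 tilt [ 0.0007 -0.0012 -1.    ] F [-1.1204 -6.4701  3.8302] op 0.04582526167054146 t 16.4
```

>>> apply_moves(steps=[{"linear":[0,0,2],"twist":[0,0,0],"gripper":0.2},{"linear":[0,0,4],"twist":[0,0,0],"gripper":0.2},{"linear":[0,0,4],"twist":[0,0,0],"gripper":0.2},{"linear":[0,0,4],"twist":[0,0,0],"gripper":0.2}])

```text
clock: 16.8
position: [0.5214, 0.0975, 0.2098]
orientation: [2.388, 2.038, 0.0]
force: [-0.9, -6.4, 8.4]
opening: 0.0458
finger_force: 50.0
```

>>> apply_moves(steps=[{"linear":[0,0,2],"twist":[0,0,0],"gripper":0.2},{"linear":[0,0,4],"twist":[0,0,0],"gripper":0.2},{"linear":[0,0,4],"twist":[0,0,0],"gripper":0.2},{"linear":[0,0,4],"twist":[0,0,0],"gripper":0.2}])

```text
clock: 17.2
position: [0.5218, 0.0975, 0.2063]
orientation: [2.388, 2.038, 0.001]
force: [-1.3, -7.5, 12.3]
opening: 0.0463
finger_force: 50.0
```

```bash
python3 - <<'E'
from st import *
rep()
a=cv2.imread('pics/side0.png')[215:345,200:340]
snap('side','side1.png'); b=cv2.imread('pics/side1.png')[215:345,200:340]
cv2.imwrite('pics/sidec.png',cv2.resize(np.hstack([a,b]),None,fx=2.8,fy=2.8,interpolation=cv2.INTER_CUBIC))
E
```

```text
pos [0.5218 0.0975 0.2063] st [ 1.7 -3.4] yaw -9.04 tilt [ 0.0025 -0.0016 -1.    ] F [-1.3094 -7.5477 12.3155] op 0.04625148236224925 t 17.2
```

View pics/sidec.png

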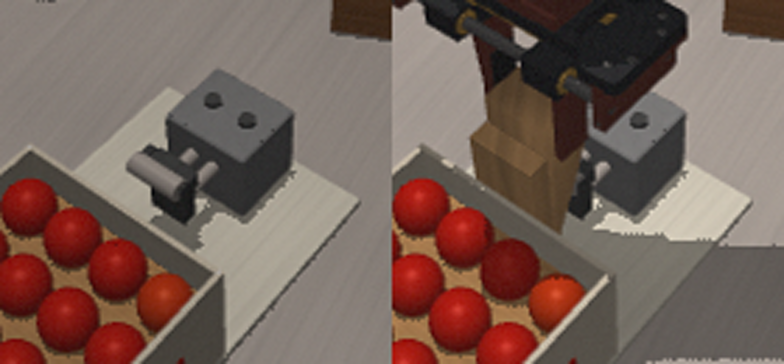

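```bash
python3 - <<'E'
from st import *
a=cv2.imread('pics/side0.png',0);b=cv2.imread('pics/side1.png',0)
u=lambda i:cv2.resize(i,None,fx=8,fy=8,interpolation=cv2.INTER_CUBIC)
x0,y0,x1,y1=264,280,273,297; m=8
t=u(a[y0:y1,x0:x1]);r=u(b[y0-m:y1+m,x0-m:x1+m])
c=cv2.matchTemplate(r,t,cv2.TM_CCOEFF_NORMED);_,v,_,l=cv2.minMaxLoc(c);print(v,l[0]/8-m,l[1]/8-m)
s=cams.snapshot('side');K=s['intrinsics'];M=R.from_rotvec(s['rotation']).as_matrix()
def pj(p): q=K@(M.T@(p-s['position']));return q[:2]/q[2]
p=np.array([.505,.095,.05]);print(pj(p-np.array([.1564,.9877,0])*.005)-pj(p),pj(p))
rep()
E
```

```text
0.914621889591217 1.625 -1.25
[ 1.7393 -1.737 ] [262.2083 289.7657]
pos [0.5218 0.0975 0.2063] st [ 1.7 -3.4] yaw -9.04 tilt [ 0.0024 -0.0016 -1.    ] F [-1.3011 -7.5671 12.2112] op 0.04559137514998203 t 17.3
```

```bash
python3 -c "
from plant import ticket
print(ticket.finish_job())"
```

```text
the job is handed in; nothing more can be done
None
```

The job is handed in at 17.3 s with the wedge still held: one spacer stands square against the carton, and the wedge has pushed the roller back about 4–5 mm of its 16 mm, its foot about 30 mm above the deck; the two spare spacers stayed in the rack, but I viewed 11 pictures, one over the limit of 10.

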